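# Run a jug round on the banding wheel and stop its handle at the pencil

## Robot

A 7-joint arm with a two-finger parallel gripper is mounted at the origin on the work surface. World frame = base frame: x ahead of the robot, y to its left, z up, the work surface at z = 0. Lengths are in m, angles in rad, forces in N, time in s.
With the tool pointing down it reaches from about 0.375 to 0.925 m from the base axis. Payload 3.1 kg.
Tool frame: the origin (TCP) lies midway between the tips of the shut fingers; the grasp point (between the pads) lies 19 mm behind it; z points along the fingers, y is the line along which they close (so a half turn about z gives the same grasp; the last joint's range is limited). The gripper opens to 85 mm and grips with 20 to 120 N. Pads are 22 mm wide; open, the fingers measure 114 mm over their backs; the gripper's body (76 mm by 85 mm) begins 54 mm behind the grasp point. The pads swing forward as they close: fully open they stand 13 mm farther back than shut.
Start: joints at [-1.215, 0.383, 0.044, 1.598, -0.018, 1.161, -0.05], TCP at [0.285, 0.584, 0.231] pointing down, gripper open.
Joint ranges: [-2.61, 2.61], [-0.41, 2.15], [-1.48, 1.57], [0, 2.5], [-1.57, 4.71], [0.05, 1.97], [-2.85, 2.85]. Speed limits (rad/s): [2.79, 2.79, 3.14, 3.14, 3.14, 3.14, 3.14].

## Interface

Orientations are given as a unit quaternion [x, y, z, w].
In Python, from workcell import get_state, snapshot, job_done gives the robot as it stands.
- The arm moves only by the tool carry_out, never from a script. Its argument "increments" is one flat list of numbers, 5 for each row, row after row: the shift along the tool's x, y, z in units of 0.5 m (1.0 is 0.5 m), then the turn about the tool's z in units of pi rad (1.0 is pi rad), then the opening, from -1 (shut) to 1 (fully open). In form: [dx, dy, dz, turn, jaw, dx, dy, dz, turn, jaw, ...]. A call has 1 to 8 rows; each row is the pose to reach, as a shift and turn from the pose commanded when the call began, along the tool's axes at that moment, turning the shorter way round; what a row does not reach only later rows make up. A row lasts 1/10 s, in which the tool goes at most 50 mm and 8.59 degrees, less where a joint would pass 70% of its speed; a pose out of reach is approached as far as the arm can. A call with a number of a shift or a turn outside -1 to 1 is refused whole. A call with a gripper value outside its range is refused whole. The fingers move at their own pace and stop on an object; the grip force is fixed at half the most. Time passes only in rows, so rows that repeat a pose let the fingers close. It gives the time, the measured TCP pose, the force, the opening and the grip force at its end, in the units of the state.
- get_state(): the state, without advancing time (a new reading comes with each control period).
- snapshot(name): name is "scene" or "top" or "wrist"; returns a dict with "pixels" (384x512x3 uint8, blue, green, red), "fx", "fy", "cx", "cy" (pixels), "position" and "orientation" of the camera in the world; the wrist camera has in their place "hand_eye" (4x4, takes a point from camera to tool coordinates, whose origin is the TCP and whose axes are the flange's). Camera axes: x right, y down, z forward; pixel columns grow to the right and rows downward; lengths in m; the calibration is good to about 2 mm. A picture is of the moment at which its call begins: read the wrist's pose just before it. There is no depth.
- job_done(): hands the job in; it is judged then, once.
The state is a dict: "t": time; "qpos": joint angles; "qd": joint speeds; "joint_efforts": joint torques, N m; "eef_pos": TCP position; "tool_rot": TCP orientation; "contact_force": force on the tool from outside, world axes, zero at the start; "torque": the same for the moment, N m; "finger_gap": finger opening in m; "finger_force": force on a finger pad.
Only numpy, scipy, OpenCV 4.12 (cv2) and the standard library are available. Lean on these libraries where they do the work, as an engineer would, in place of code of your own. Each camera call takes 0.05 s, during which the arm holds its last target. There are 200 camera calls.

## Task

A pencil on a gauge is set against the damp neck of the jug on the banding wheel: with light strokes of a fingertip on the flat outer part of the wheel's head, turn the wheel anticlockwise (seen from above), bring it to about 20 turns a minute and keep it between 16 and 24 turns a minute for nine seconds without a break, never faster than 30. Then catch the wheel with the fingertip and slow it gently so that its very first stop is with the jug's handle pointing straight at the gauge's post, right under the pencil, because wherever it stops or turns back the pencil dents the clay; then take the hand away. Do not touch the jug, do not slam on the wheel, and leave the other things on the table alone.

Things in the scene. Friction and masses are not known exactly. Their poses are not given: they have to be found in the camera images.
- wheel (a joint): Angle of the banding wheel's head (rad, not wrapped, endless both ways, upright axis; grows anticlockwise seen from above). At 0 and every whole turn (2 pi) the jug's handle points straight at the gauge's post; starts at rest. 16 to 24 turns a minute is 1.68 to 2.51 rad/s. Drag about 0.005 N m plus 0.005 N m per rad/s: alone at 2.1 rad/s it loses about 0.2 rad/s each second
- wheel_head: Head of the banding wheel: flat round plate of bare grey aluminium, 300 mm across, 12 mm thick, top 110 mm and underside 98 mm above the table, on a dark fixed foot 170 mm across. Origin on its axis at table level; turns with the joint. Moment of inertia with the jug about 0.07 kg m2 (0.05 to 0.09)
- wheel_centre (a point): Point on the wheel's axis at the head's flat top, 110 mm above the table. The top is smooth and dusty: fingertip friction about 0.3 (0.24 to 0.36). It can be touched from 80 to 145 mm from the axis; a fingertip at 135 mm pressing with 4 N and slipping ahead of the head speeds it up by about 2.4 rad/s each second, slipping behind brakes it as much
- jug: Terracotta jug, 132 mm high, belly 90 mm across, stuck upright in the middle of the wheel's head and turning with it; origin at the middle of its underside, on the head's top. Its ring handle stands out along its +x axis to 66 mm from the wheel's axis, 30 to 100 mm above the head; a small pouring lip on the other side
- jug_handle (a point): Middle of the outer bow of the jug's handle, 62 mm from the wheel's axis, 65 mm above the head
- gauge: Surface gauge, fixed: dark iron block 85 x 70 x 40 mm with a steel post 12 mm thick, 310 mm high, and a yellow pencil clamped level across to the jug's neck, 227 mm above the table. Origin under the block's middle (the post), 215 mm from the wheel's axis; -x points at that axis. The hand cannot pass under the pencil: keep the fingertip 50 degrees or more round the head from the gauge
- pencil_tip (a point): Tip of the pencil, at the jug's neck, 28 mm from the wheel's axis and 227 mm above the table
- rib: Bystander: flat wooden rib, 137 x 45 x 8 mm, lying near the wheel; leave it
- scale: Bystander: small black pocket scale with a steel pan, 105 x 80 x 21 mm, lying near the wheel; leave it
- modelling_tool: Bystander: spatula, 190 mm long, lying on the left; leave it
- oxide_jar: Bystander: amber glass jar, 72 mm across, 85 mm high, on the left; leave it
- slip_jar: Bystander: dark jar, 84 mm across, 95 mm high, on the right; leave it
- tin: Bystander: steel tin, 74 mm across, 70 mm high, on the right; leave it
- brush_pot: Bystander: terracotta pot of brushes, 88 mm across, 200 mm high with the brushes, on the right; leave it

How it is judged:
By the outcome, as a careful person would: the job done as asked, in the order asked, and still so for the second after the job is handed in, with the robot touching nothing.
It also fails if it takes over 64 s, if anything falls off the work surface, if the arm or the gripper's body presses on something with over 40 N, if the wrist force passes 120 N, or if a joint passes its speed limit or range.

## Working session

There is one attempt and no reset: what is moved stays moved. The work goes in short steps, Python scripts to look and compute and a tool call to move; the robot and the scene stay as the last step left them, time stands still between calls to the robot, and variables do not carry over. Pictures are saved under pics/ and viewed, at most 10 in all, crops included, and the job is handed in when it is done.

Besides the shell and the picture viewer there is one more tool, called as name(argument=value, ...) on one line, values as JSON. carry_out: Moves the arm, as the interface text tells. Its arguments: {"type":"object","properties":{"increments":{"type":"array"}},"required":["increments"]}

```bash
mkdir -p pics; ls; cat > h.py <<'E'
import numpy as np,cv2
from workcell import get_state,snapshot,job_done
from scipy.spatial.transform import Rotation as R
E
python3 - <<'E'
from h import *
s=get_state();print({k:np.round(v,4).tolist() for k,v in s.items()})
for n in("scene","top"):
    p=snapshot(n);cv2.imwrite(f"pics/{n}0.png",p["pixels"]);print(n,[np.round(p[k],4) for k in("fx","fy","cx","cy","position","orientation")])
E
```

```text
pics
{'t': 0.0, 'qpos': [-1.2148, 0.3838, 0.0438, 1.5996, -0.0179, 1.1612, -0.0499], 'qd': [-0.0008, -0.0005, 0.0016, -0.0009, 0.0006, 0.0001, -0.0011], 'joint_efforts': [0.0001, -43.3466, 1.0245, -24.9513, 0.0107, 0.0115, 0.0], 'eef_pos': [0.2845, 0.5833, 0.2299], 'tool_rot': [0.2249, 0.9744, -0.0013, -0.0002], 'contact_force': [-1.0764, 0.5119, -0.2688], 'torque': [-0.0278, -0.0057, 0.0226], 'finger_force': 0.0, 'finger_gap': 0.0853}
scene [np.float64(497.9877), np.float64(497.9877), np.float64(250.9635), np.float64(187.7674), array([1.5365, 0.402 , 1.7373]), array([ 0.5309,  0.7969, -0.2377, -0.1631])]
top [np.float64(346.5931), np.float64(346.5931), np.float64(259.6184), np.float64(190.8756), array([ 0.3192, -0.0054,  1.4669]), array([ 0.7044, -0.7037,  0.0678, -0.0636])]
```

View pics/scene0.png

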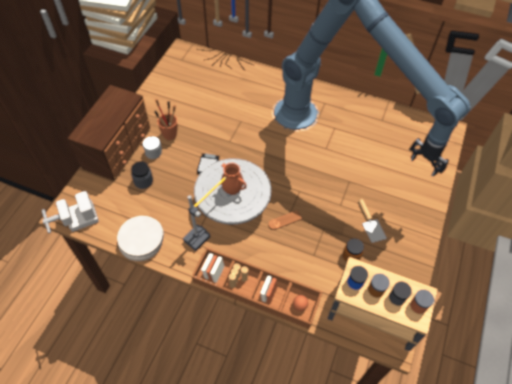

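View pics/top0.png

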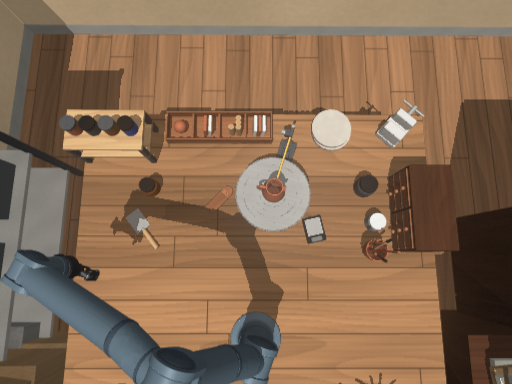

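The wheel is centred near (273,192) in top, with the handle to the left at about (260,186). The gauge block is near (287,147), the scale at (314,229), the rib at (219,199). Next I'll rectify at head-top height for measuring.

```bash
cat >> h.py <<'E'
def proj(p,P):
    r=R.from_quat(p["orientation"]).as_matrix();c=(np.atleast_2d(P)-p["position"])@r
    return np.c_[p["fx"]*c[:,0]/c[:,2]+p["cx"],p["fy"]*c[:,1]/c[:,2]+p["cy"]]
def ray(p,uv,z):
    uv=np.atleast_2d(uv).astype(float);r=R.from_quat(p["orientation"]).as_matrix()
    d=np.c_[(uv[:,0]-p["cx"])/p["fx"],(uv[:,1]-p["cy"])/p["fy"],np.ones(len(uv))]@r.T
    return p["position"]+d*((z-p["position"][2])/d[:,2])[:,None]
def edge(p,c0,rad=.15,z=.11):
    # radial gradient edge points of the disc on the plane z, then circle fit
    g=cv2.GaussianBlur(cv2.cvtColor(p["pixels"],cv2.COLOR_BGR2HSV)[:,:,1],(0,0),.8).astype(np.float32)
    pts=[]
    rr=np.arange(rad-.02,rad+.02,.0005)
    for a in np.arange(0,2*np.pi,np.pi/90):
        P=np.c_[c0[0]+rr*np.cos(a),c0[1]+rr*np.sin(a),0*rr+z];uv=proj(p,P).astype(np.float32)
        v=cv2.remap(g,uv[:,:1],uv[:,1:],cv2.INTER_LINEAR)[:,0];d=np.gradient(v);i=d.argmax()
        if v[-1]-v[0]>40: pts.append(P[i,:2])
    return np.array(pts)
def circ(p,c0):
    from scipy.optimize import least_squares
    for _ in range(3):
        q=edge(p,c0);s=least_squares(lambda x:np.hypot(*(q-x[:2]).T)-x[2],[*c0,.15],loss='soft_l1',f_scale=.002).x;c0=s[:2]
    return s,len(q)
E
python3 - <<'E'
from h import *
T=snapshot("top");S=snapshot("scene")
for p,uv in((T,(273,192)),(S,(233,190))):
    print(circ(p,ray(p,uv,.11)[0,:2]))
c=circ(T,ray(T,(273,192),.11)[0,:2])[0]
print("gauge post guesses: top",ray(T,(289,133),.31),"pencil",ray(T,[(290,139),(278,178)],.227), "scene pencil",ray(S,[(198,210),(224,179)],.227))
a=cv2.resize(T["pixels"][120:250,200:340],None,fx=4.5,fy=4.5,interpolation=cv2.INTER_CUBIC)
cv2.imwrite("pics/tc.png",a)
a=cv2.resize(S["pixels"][145:255,180:310],None,fx=5,fy=5,interpolation=cv2.INTER_CUBIC)
cv2.imwrite("pics/sc.png",a)
E
```

```text
(array([ 0.56584486, -0.06444456,  0.14990635]), 165)
(array([ 0.57257467, -0.06373701,  0.15339625]), 143)
gauge post guesses: top [[ 0.7436984  -0.11519419  0.31      ]] pencil [[ 0.7505401  -0.12646331  0.227     ]
 [ 0.6006823  -0.08007848  0.227     ]] scene pencil [[ 0.76772084 -0.1068998   0.227     ]
 [ 0.61100984 -0.07688267  0.227     ]]
```

View pics/tc.png

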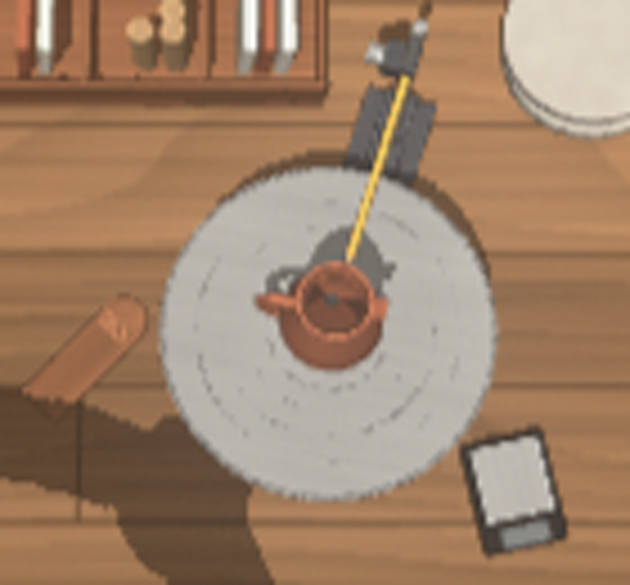

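View pics/sc.png

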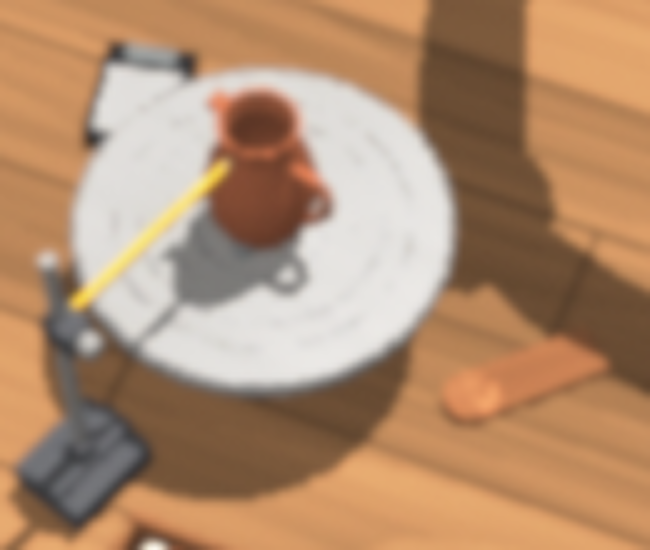

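The rectified views show the head, with the pencil running from about (405,78) to (350,262) in the top crop. The handle is at left, near (258,302), and the post foot is near (82,450) in the scene crop. Next come the pencil direction and a handle-angle estimator.

```bash
cat >> h.py <<'E'
C=np.array([.5658,-.0644])
def yellow(p):
    h=cv2.cvtColor(p["pixels"],cv2.COLOR_BGR2HSV);return cv2.inRange(h,(21,140,150),(33,255,255))
def terra(p):
    h=cv2.cvtColor(p["pixels"],cv2.COLOR_BGR2HSV);return (cv2.inRange(h,(0,110,40),(12,255,255))|cv2.inRange(h,(174,110,40),(180,255,255)))
PROF=None
def ringpts(th,r0,r1):
    out=[]
    for f in np.linspace(-np.pi*.62,np.pi*.62,40):
        for k in np.linspace(r0,r1,4):
            out.append((.042+ (k)*np.cos(f)*.66, .11+.065+k*np.sin(f)))
    o=np.array(out);return np.c_[C[0]+o[:,0]*np.cos(th),C[1]+o[:,0]*np.sin(th),o[:,1]]
def samp(m,uv): return cv2.remap(m,uv[:,:1].astype(np.float32),uv[:,1:].astype(np.float32),cv2.INTER_LINEAR)[:,0]
def score(p,show=False):
    m=cv2.GaussianBlur(terra(p).astype(np.float32)/255,(0,0),.7)
    return np.array([samp(m,proj(p,ringpts(t,.027,.036))).mean()-samp(m,proj(p,ringpts(t,.043,.05))).mean() for t in TH])
TH=np.radians(np.arange(0,360,1.))
E
python3 - <<'E'
from h import *
T=snapshot("top");S=snapshot("scene")
for n,p,b in(("top",T,(265,120,310,185)),("scene",S,(185,165,235,220))):
    m=yellow(p);M=np.zeros_like(m);M[b[1]:b[3],b[0]:b[2]]=m[b[1]:b[3],b[0]:b[2]]
    v,u=np.nonzero(M);w=ray(p,np.c_[u,v],.227)[:,:2]
    l=cv2.fitLine(w.astype(np.float32),cv2.DIST_HUBER,0,.001,.001).ravel()
    d=l[:2]*np.sign(l[0]);print(n,len(u),"dir",np.degrees(np.arctan2(d[1],d[0])),"mean-C",np.degrees(np.arctan2(*(w.mean(0)-C)[::-1])),"perp off",np.cross(d,w.mean(0)-C))
    s=score(p);i=s.argsort()[::-1][:6];print("handle",i,s[i].round(2))
    m=terra(p);c=proj(p,[*C,.17])[0].astype(int);print(c)
    q=ray(p,proj(p,[*C,.11]),.11)
w=ray(S,(196.4,235),.04)[0,:2]-C;print("post foot",np.hypot(*w),np.degrees(np.arctan2(w[1],w[0])))
w=ray(T,(257.3,187.1),.185)[0,:2]-C;print("handle top by hand",np.hypot(*w),np.degrees(np.arctan2(w[1],w[0])))
# shadow/edge check of the model
for n,p in(("t",T),("s",S)):
    c=proj(p,[*C,.17])[0].astype(int);m=terra(p)[c[1]-30:c[1]+30,c[0]-30:c[0]+30]
    k=score(p).argmax();o=cv2.resize(p["pixels"][c[1]-30:c[1]+30,c[0]-30:c[0]+30],None,fx=6,fy=6)
    for q in proj(p,ringpts(TH[k],.027,.036)): cv2.circle(o,tuple(((q-c+30.5)*6).astype(int)),1,(255,0,0),-1)
    cv2.imwrite(f"pics/m{n}.png",np.hstack([o,cv2.cvtColor(cv2.resize(m,None,fx=6,fy=6),cv2.COLOR_GRAY2BGR)]))
cv2.imwrite("pics/m.png",np.vstack([cv2.imread("pics/mt.png"),cv2.imread("pics/ms.png")])[:,:,:][::1])
a=cv2.imread("pics/m.png");cv2.imwrite("pics/m.png",cv2.resize(a,(600,600)))
E
```

```text
top 41 dir -17.432589 mean-C -17.582396439678508 perp off -0.00033975287132201326
handle [78 77 79 76 80 75] [0.42 0.41 0.4  0.39 0.36 0.35]
[273 190]
scene 22 dir -18.518068 mean-C -18.37373418025355 perp off 0.0002970014615701691
handle [237 236 238 235 239 234] [0.43 0.42 0.41 0.4  0.39 0.37]
[232 179]
post foot 0.21897833175409914 -16.513760180280322
handle top by hand 0.060891114860462794 81.39703268824113<stdin>:7: DeprecationWarning: Arrays of 2-dimensional vectors are deprecated. Use arrays of 3-dimensional vectors instead. (deprecated in NumPy 2.0)
```

View pics/m.png

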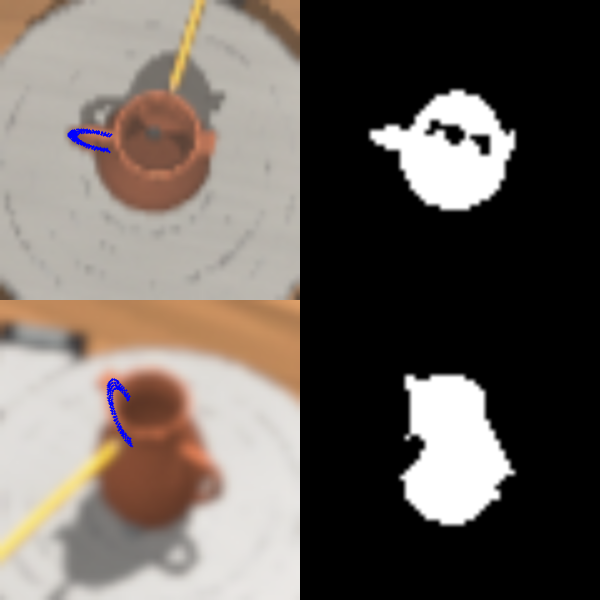

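The top estimator lands on the handle at about 78° world, and the gauge lies at about -17.6°. The scene estimator picked the wrong side, so I won't use it. Moving over the head's left side with the fingers shut.

carry_out(increments=[-0.546, -0.329, 0, -0.1445, -1, -0.546, -0.329, 0, -0.1445, -1, -0.546, -0.329, 0, -0.1445, -1, -0.546, -0.329, 0, -0.1445, -1, -0.546, -0.329, 0, -0.1445, -1, -0.546, -0.329, 0, -0.1445, -1, -0.546, -0.329, 0, -0.1445, -1, -0.546, -0.329, 0, -0.1445, -1])

```text
t: 1.1
eef_pos: [0.4614, 0.3114, 0.2315]
tool_rot: [0.005, 1.0, -0.001, 0.001]
contact_force: [-0.2, -0.5, 0.5]
finger_gap: 0.0001
finger_force: 0.0
```

carry_out(increments=[-0.346, -0.535, 0.06, 0, -1, -0.346, -0.535, 0.06, 0, -1, -0.346, -0.535, 0.06, 0, -1, -0.346, -0.535, 0.06, 0, -1, -0.346, -0.535, 0.12, 0, -1, -0.346, -0.535, 0.12, 0, -1, -0.346, -0.535, 0.12, 0, -1, -0.346, -0.535, 0.12, 0, -1])

```text
t: 1.9
eef_pos: [0.6317, 0.0447, 0.1693]
tool_rot: [0.003, 1.0, -0.002, -0.001]
contact_force: [0.2, -0.2, -0.1]
finger_gap: -0.0001
finger_force: 0.0
```

```bash
python3 - <<'E'
from h import *
for i in range(2):
    s=get_state();print({k:np.round(s[k],4).tolist() for k in("t","qpos","eef_pos","tool_rot","contact_force","finger_gap")})
    T=snapshot("top")
W=snapshot("wrist")
cv2.imwrite("pics/a.png",np.hstack([cv2.resize(T["pixels"][110:260,180:330],(400,400)),cv2.resize(W["pixels"],(400,400))]))
s=score(T);print(s.argmax(),s.max())
E
```

```text
{'t': 1.9, 'qpos': [-0.3705, 0.4211, 0.295, 1.7055, -0.1349, 1.0377, 1.534], 'eef_pos': [0.6317, 0.0447, 0.1693], 'tool_rot': [0.003, 1.0, -0.0016, -0.001], 'contact_force': [0.1844, -0.1769, -0.0724], 'finger_gap': -0.0001}
{'t': 1.95, 'qpos': [-0.3728, 0.4194, 0.2921, 1.7057, -0.1362, 1.0384, 1.5334], 'eef_pos': [0.6312, 0.0484, 0.17], 'tool_rot': [0.0012, 1.0, -0.0002, -0.001], 'contact_force': [-0.1895, 1.5181, 0.6402], 'finger_gap': 0.0002}
77 0.26061717
```

View pics/a.png

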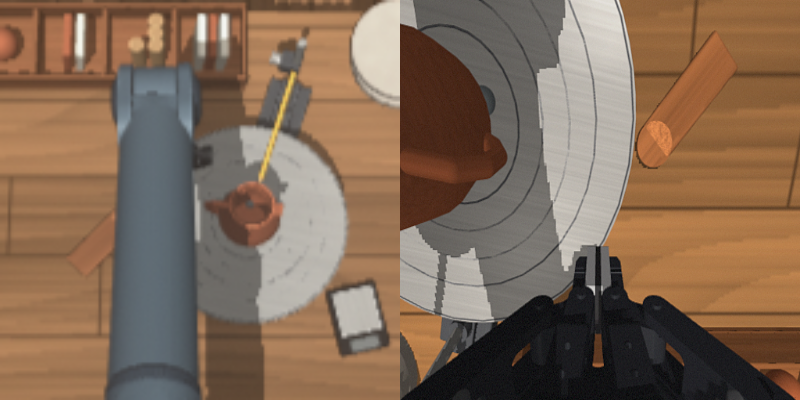

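With the hand here the top camera sees the jug clear of the arm: handle tip near (207,205) in the left half, fingertip at (204,157). The wrist view shows the fingertip over the head. Now a slow descent to find contact and stiffness.

carry_out(increments=[0, 0, 0.05, 0, -1, 0, 0, 0.09, 0, -1, 0, 0, 0.105, 0, -1, 0, 0, 0.112, 0, -1, 0, 0, 0.114, 0, -1, 0, 0, 0.114, 0, -1])

```text
t: 2.65
eef_pos: [0.632, 0.0499, 0.1154]
tool_rot: [-0.0, 1.0, 0.0, 0.001]
contact_force: [0.7, -0.1, 0.1]
finger_gap: -0.0
finger_force: 0.0
```

carry_out(increments=[0, 0, 0.002, 0, -1, 0, 0, 0.003, 0, -1, 0, 0, 0.003, 0, -1])

```text
t: 2.95
eef_pos: [0.6315, 0.0492, 0.1131]
tool_rot: [-0.0, 1.0, 0.0, 0.0]
contact_force: [-0.7, 0.2, -0.1]
finger_gap: -0.0001
finger_force: 0.0
```

carry_out(increments=[0, 0, 0.001, 0, -1, 0, 0, 0.002, 0, -1, 0, 0, 0.002, 0, -1])

```text
t: 3.25
eef_pos: [0.6312, 0.0492, 0.1116]
tool_rot: [-0.0, 1.0, -0.0, -0.0]
contact_force: [-0.7, -0.7, -0.1]
finger_gap: -0.0002
finger_force: 0.0
```

carry_out(increments=[0, 0, 0.001, 0, -1, 0, 0, 0.001, 0, -1])

```text
t: 3.45
eef_pos: [0.6312, 0.0492, 0.1111]
tool_rot: [-0.0, 1.0, -0.0, -0.0]
contact_force: [0.5, -0.1, -0.4]
finger_gap: 0.0
finger_force: 0.0
```

carry_out(increments=[0, 0, 0.001, 0, -1, 0, 0, 0.001, 0, -1])

```text
t: 3.65
eef_pos: [0.6312, 0.0493, 0.1107]
tool_rot: [-0.0, 1.0, -0.0, -0.0]
contact_force: [0.2, -0.2, 0.1]
finger_gap: 0.0002
finger_force: 0.0
```

carry_out(increments=[0, 0, 0.001, 0, -1, 0, 0, 0.001, 0, -1])

```text
t: 3.85
eef_pos: [0.6313, 0.0492, 0.1103]
tool_rot: [-0.0, 1.0, 0.0, 0.0]
contact_force: [-0.4, 0.1, -0.2]
finger_gap: 0.0002
finger_force: 0.0
```

carry_out(increments=[0, 0, 0.001, 0, -1, 0, 0, 0.001, 0, -1])

```text
t: 4.05
eef_pos: [0.6318, 0.0491, 0.1103]
tool_rot: [-0.0, 1.0, -0.0, 0.001]
contact_force: [-0.2, -0.2, 1.9]
finger_gap: 0.0001
finger_force: 1.0
```

carry_out(increments=[0, 0, 0.001, 0, -1, 0, 0, 0.001, 0, -1])

```text
t: 4.25
eef_pos: [0.6321, 0.0489, 0.1102]
tool_rot: [0.0, 1.0, -0.0, 0.001]
contact_force: [0.1, -1.1, 4.7]
finger_gap: -0.0003
finger_force: 2.4
```

carry_out(increments=[0, 0, 0.001, 0, -1, 0, 0, 0.001, 0, -1])

```text
t: 4.45
eef_pos: [0.6325, 0.0486, 0.1102]
tool_rot: [0.0, 1.0, -0.0, 0.001]
contact_force: [0.1, -1.2, 6.3]
finger_gap: -0.0001
finger_force: 3.2
```

Contact begins about 1.6 mm above the present command, at about 4 N/mm. I'll write a row generator for arcs round the wheel, then do a dry stroke just above the head to check height and lag.

```bash
cat > g.py <<'E'
import numpy as np,json,sys
C=np.array([.5658,-.0644])
# commanded state: x,y (world), press p (m, + = below contact height)
def load(): return np.array(json.load(open("cmd.json")))
def save(a): json.dump(list(map(float,a)),open("cmd.json","w"))
def gen(rows):
    """rows: (phi deg, r, press m). prints calls"""
    s=load()
    for k in range(0,len(rows),8):
        out=[]
        for ph,r,p in rows[k:k+8]:
            a=np.radians(ph);w=C+r*np.array([np.cos(a),np.sin(a)])
            d=[round(-(w[0]-s[0])/.5,3),round((w[1]-s[1])/.5,3),round((p-s[2])/.5,4)]
            out+=[*(float(x)+0. for x in d),0,-1]
        s=s+np.array([-d[0],d[1],d[2]])*.5
        print([int(x) if x==int(x) else x for x in out])
    save(s);print("end",s.round(4),"phi",np.degrees(np.arctan2(*(s[:2]-C)[::-1]))%360)
def acc(v0,v1,n): # n rows ramp of speed, increments (rad)
    v=np.linspace(v0,v1,n+1);return (v[1:]+v[:-1])/2*.1
def path(phi0,incs): return phi0+np.degrees(np.cumsum(incs))
E
python3 - <<'E'
from g import *
save([.6312,.0492,.0016])
ph=path(60,np.r_[acc(0,2.16,18),[.216]*5,acc(2.16,0,4)])
gen([(60.,.131,-.0034)]*2+[(p,.131,-.0034) for p in ph])
E
```

```text
[0, 0, -0.01, 0, -1, 0, 0, -0.01, 0, -1, 0.001, 0, -0.01, 0, -1, 0.005, 0.003, -0.01, 0, -1, 0.012, 0.006, -0.01, 0, -1, 0.022, 0.011, -0.01, 0, -1, 0.035, 0.017, -0.01, 0, -1, 0.051, 0.023, -0.01, 0, -1]
[0.02, 0.005, 0, 0, -1, 0.043, 0.009, 0, 0, -1, 0.07, 0.012, 0, 0, -1, 0.1, 0.011, 0, 0, -1, 0.132, 0.006, 0, 0, -1, 0.167, -0.003, 0, 0, -1, 0.203, -0.019, 0, 0, -1, 0.239, -0.042, 0, 0, -1]
[0.034, -0.031, 0, 0, -1, 0.063, -0.069, 0, 0, -1, 0.086, -0.116, 0, 0, -1, 0.1, -0.169, 0, 0, -1, 0.102, -0.225, 0, 0, -1, 0.092, -0.281, 0, 0, -1, 0.071, -0.333, 0, 0, -1, 0.039, -0.38, 0, 0, -1]
[-0.041, -0.038, 0, 0, -1, -0.084, -0.064, 0, 0, -1, -0.116, -0.077, 0, 0, -1, -0.137, -0.083, 0, 0, -1, -0.144, -0.084, 0, 0, -1]
end [ 0.5387 -0.1923 -0.0034] phi 258.0368586174988
```

carry_out(increments=[0, 0, -0.01, 0, -1, 0, 0, -0.01, 0, -1, 0.001, 0, -0.01, 0, -1, 0.005, 0.003, -0.01, 0, -1, 0.012, 0.006, -0.01, 0, -1, 0.022, 0.011, -0.01, 0, -1, 0.035, 0.017, -0.01, 0, -1, 0.051, 0.023, -0.01, 0, -1])

```text
t: 5.25
eef_pos: [0.6051, 0.0611, 0.1137]
tool_rot: [-0.0, 1.0, 0.0, -0.0]
contact_force: [-0.5, 0.2, -0.3]
finger_gap: 0.0005
finger_force: 0.0
```

carry_out(increments=[0.02, 0.005, 0, 0, -1, 0.043, 0.009, 0, 0, -1, 0.07, 0.012, 0, 0, -1, 0.1, 0.011, 0, 0, -1, 0.132, 0.006, 0, 0, -1, 0.167, -0.003, 0, 0, -1, 0.203, -0.019, 0, 0, -1, 0.239, -0.042, 0, 0, -1])

```text
t: 6.05
eef_pos: [0.4847, 0.0402, 0.1138]
tool_rot: [-0.001, 1.0, 0.0, -0.0]
contact_force: [-0.2, 0.2, -0.3]
finger_gap: 0.0001
finger_force: 0.0
```

carry_out(increments=[0.034, -0.031, 0, 0, -1, 0.063, -0.069, 0, 0, -1, 0.086, -0.116, 0, 0, -1, 0.1, -0.169, 0, 0, -1, 0.102, -0.225, 0, 0, -1, 0.092, -0.281, 0, 0, -1, 0.071, -0.333, 0, 0, -1, 0.039, -0.38, 0, 0, -1])

```text
t: 6.85
eef_pos: [0.4653, -0.1513, 0.1138]
tool_rot: [0.001, 1.0, 0.0, -0.0]
contact_force: [0.2, -0.0, 0.4]
finger_gap: -0.0001
finger_force: 0.0
```

carry_out(increments=[-0.041, -0.038, 0, 0, -1, -0.084, -0.064, 0, 0, -1, -0.116, -0.077, 0, 0, -1, -0.137, -0.083, 0, 0, -1, -0.144, -0.084, 0, 0, -1])

```text
t: 7.35
eef_pos: [0.5393, -0.1921, 0.1138]
tool_rot: [-0.0, 1.0, -0.0, 0.0]
contact_force: [-0.0, 0.2, -0.1]
finger_gap: 0.0001
finger_force: 0.0
```

```bash
python3 - <<'E'
from h import *
from g import gen
for i in range(2):
    s=get_state();print({k:np.round(s[k],4).tolist() for k in("t","qpos","eef_pos")});T=snapshot("top")
gen([(258-a,.133,-.008) for a in 198*(1-np.cos(np.pi*np.arange(1,17)/16))/2])
E
```

```text
{'t': 7.35, 'qpos': [-0.0842, 0.3949, 0.4243, 1.9013, -0.2058, 0.8874, 2.0131], 'eef_pos': [0.5393, -0.1921, 0.1138]}
{'t': 7.4, 'qpos': [-0.0845, 0.3948, 0.424, 1.9017, -0.2058, 0.8874, 2.0131], 'eef_pos': [0.5393, -0.1917, 0.1137]}
[0.01, -0.002, -0.0092, 0, -1, 0.035, 0.005, -0.0092, 0, -1, 0.073, 0.022, -0.0092, 0, -1, 0.12, 0.055, -0.0092, 0, -1, 0.166, 0.107, -0.0092, 0, -1, 0.2, 0.179, -0.0092, 0, -1, 0.212, 0.264, -0.0092, 0, -1, 0.194, 0.351, -0.0092, 0, -1]
[-0.045, 0.077, 0, 0, -1, -0.111, 0.133, 0, 0, -1, -0.184, 0.163, 0, 0, -1, -0.253, 0.171, 0, 0, -1, -0.309, 0.164, 0, 0, -1, -0.35, 0.151, 0, 0, -1, -0.373, 0.139, 0, 0, -1, -0.381, 0.135, 0, 0, -1]
end [ 0.6322  0.0507 -0.008 ] phi 60.01979711963036
```

Height holds at 0.1138 and tracking is within 2 mm over the whole arc. I'll go back, then generate the first driving stroke.

carry_out(increments=[0.01, -0.002, -0.0092, 0, -1, 0.035, 0.005, -0.0092, 0, -1, 0.073, 0.022, -0.0092, 0, -1, 0.12, 0.055, -0.0092, 0, -1, 0.166, 0.107, -0.0092, 0, -1, 0.2, 0.179, -0.0092, 0, -1, 0.212, 0.264, -0.0092, 0, -1, 0.194, 0.351, -0.0092, 0, -1])

```text
t: 8.25
eef_pos: [0.4376, -0.0165, 0.1181]
tool_rot: [0.001, 1.0, 0.0, -0.002]
contact_force: [1.3, 0.1, -0.4]
finger_gap: 0.0002
finger_force: 0.0
```

carry_out(increments=[-0.045, 0.077, 0, 0, -1, -0.111, 0.133, 0, 0, -1, -0.184, 0.163, 0, 0, -1, -0.253, 0.171, 0, 0, -1, -0.309, 0.164, 0, 0, -1, -0.35, 0.151, 0, 0, -1, -0.373, 0.139, 0, 0, -1, -0.381, 0.135, 0, 0, -1])

```text
t: 9.05
eef_pos: [0.6323, 0.049, 0.1186]
tool_rot: [0.001, 1.0, -0.001, -0.0]
contact_force: [0.7, -0.8, -0.4]
finger_gap: 0.0004
finger_force: 0.0
```

```bash
cat >> g.py <<'E'
def cyc(phi0=65,v=2.3,press=.0011,n=6,back=65,m=9):
    p=path(phi0,np.r_[acc(0,v,3),[v*.1]*n,acc(v,0,3)])
    z=[-.006,-.003,-.0004]+[press]*n+[-.003,-.007,-.008]
    return [(a,.131,b) for a,b in zip(p,z)]+[(p[-1]-(p[-1]-back)*(1-np.cos(np.pi*i/m))/2,.133,-.008) for i in range(1,m+1)]
E
cat >> h.py <<'E'
def ang(p):
    global TH;TH=np.radians(np.arange(0,360,.5));s=score(p);s=np.convolve(np.r_[s[-6:],s,s[:6]],np.hanning(15)[1:-1]/7,'valid')
    return s.argmax()*.5,round(float(s.max()),2)
def look(n=3):
    for i in range(n):
        t=get_state()["t"];a=ang(snapshot("top"));print("t %.2f wheel %.1f (handle-gauge) score %.2f"%(t,(a[0]+17.6)%360,a[1]))
E
python3 - <<'E'
from h import *
look(1)
from g import *
p=path(60,np.r_[acc(0,2.3,18),[.23]*3,acc(2.3,0,3)])
z=[.0011]*21+[-.003,-.007,-.008]
gen([(60,.131,b) for b in(-.004,-.0008,.0003,.0011)]+[(a,.131,b) for a,b in zip(p,z)]+[(p[-1]-(p[-1]-65)*(1-np.cos(np.pi*i/14))/2,.133,-.008) for i in range(1,15)])
gen(cyc())
E
```

```text
t 9.05 wheel 94.6 (handle-gauge) score 0.25
[0.002, -0.003, 0.008, 0, -1, 0.002, -0.003, 0.0144, 0, -1, 0.002, -0.003, 0.0166, 0, -1, 0.002, -0.003, 0.0182, 0, -1, 0.003, -0.002, 0.0182, 0, -1, 0.008, 0, 0.0182, 0, -1, 0.015, 0.004, 0.0182, 0, -1, 0.026, 0.009, 0.0182, 0, -1]
[0.014, 0.006, 0, 0, -1, 0.031, 0.012, 0, 0, -1, 0.052, 0.017, 0, 0, -1, 0.077, 0.021, 0, 0, -1, 0.105, 0.023, 0, 0, -1, 0.137, 0.021, 0, 0, -1, 0.171, 0.015, 0, 0, -1, 0.208, 0.002, 0, 0, -1]
[0.037, -0.019, 0, 0, -1, 0.073, -0.046, 0, 0, -1, 0.106, -0.081, 0, 0, -1, 0.134, -0.125, 0, 0, -1, 0.153, -0.177, 0, 0, -1, 0.161, -0.235, 0, 0, -1, 0.155, -0.295, 0, 0, -1, 0.136, -0.352, 0, 0, -1]
[-0.031, -0.051, 0, 0, -1, -0.066, -0.087, -0.0082, 0, -1, -0.09, -0.106, -0.0162, 0, -1, -0.098, -0.111, -0.0182, 0, -1, -0.087, -0.109, -0.0182, 0, -1, -0.064, -0.091, -0.0182, 0, -1, -0.031, -0.057, -0.0182, 0, -1, 0.003, -0.003, -0.0182, 0, -1]
[0.023, 0.072, 0, 0, -1, 0.022, 0.157, 0, 0, -1, -0.007, 0.241, 0, 0, -1, -0.061, 0.311, 0, 0, -1, -0.132, 0.357, 0, 0, -1, -0.205, 0.377, 0, 0, -1, -0.269, 0.378, 0, 0, -1, -0.315, 0.369, 0, 0, -1]
[-0.028, -0.01, 0, 0, -1, -0.038, -0.014, 0, 0, -1]
end [ 0.6222  0.0562 -0.008 ] phi 64.93630899935263
[0.011, 0, 0.004, 0, -1, 0.04, 0.01, 0.01, 0, -1, 0.089, 0.02, 0.0152, 0, -1, 0.149, 0.018, 0.0182, 0, -1, 0.207, 0.003, 0.0182, 0, -1, 0.26, -0.025, 0.0182, 0, -1, 0.306, -0.064, 0.0182, 0, -1, 0.341, -0.113, 0.0182, 0, -1]
[0.023, -0.055, 0, 0, -1, 0.033, -0.105, -0.0082, 0, -1, 0.034, -0.135, -0.0162, 0, -1, 0.033, -0.145, -0.0182, 0, -1, 0.038, -0.128, -0.0182, 0, -1, 0.034, -0.081, -0.0182, 0, -1, 0.011, -0.011, -0.0182, 0, -1, -0.041, 0.061, -0.0182, 0, -1]
[-0.079, 0.054, 0, 0, -1, -0.166, 0.076, 0, 0, -1, -0.239, 0.072, 0, 0, -1, -0.284, 0.058, 0, 0, -1, -0.3, 0.052, 0, 0, -1]
end [ 0.6222  0.0562 -0.008 ] phi 64.93630899935263
```

carry_out(increments=[0.002, -0.003, 0.008, 0, -1, 0.002, -0.003, 0.0144, 0, -1, 0.002, -0.003, 0.0166, 0, -1, 0.002, -0.003, 0.0182, 0, -1, 0.003, -0.002, 0.0182, 0, -1, 0.008, 0, 0.0182, 0, -1, 0.015, 0.004, 0.0182, 0, -1, 0.026, 0.009, 0.0182, 0, -1])

```text
t: 9.9
eef_pos: [0.62, 0.0552, 0.1102]
tool_rot: [-0.0, 1.0, 0.0, 0.001]
contact_force: [-0.2, -0.8, 5.5]
finger_gap: -0.0002
finger_force: 3.1
```

carry_out(increments=[0.014, 0.006, 0, 0, -1, 0.031, 0.012, 0, 0, -1, 0.052, 0.017, 0, 0, -1, 0.077, 0.021, 0, 0, -1, 0.105, 0.023, 0, 0, -1, 0.137, 0.021, 0, 0, -1, 0.171, 0.015, 0, 0, -1, 0.208, 0.002, 0, 0, -1])

```text
t: 10.7
eef_pos: [0.5157, 0.0582, 0.1101]
tool_rot: [-0.001, 1.0, 0.001, 0.001]
contact_force: [0.1, -0.8, 6.0]
finger_gap: -0.0002
finger_force: 3.1
```

carry_out(increments=[0.037, -0.019, 0, 0, -1, 0.073, -0.046, 0, 0, -1, 0.106, -0.081, 0, 0, -1, 0.134, -0.125, 0, 0, -1, 0.153, -0.177, 0, 0, -1, 0.161, -0.235, 0, 0, -1, 0.155, -0.295, 0, 0, -1, 0.136, -0.352, 0, 0, -1])

```text
t: 11.5
eef_pos: [0.447, -0.1197, 0.1101]
tool_rot: [-0.001, 1.0, 0.001, 0.0]
contact_force: [0.6, 1.0, 6.3]
finger_gap: 0.0002
finger_force: 2.8
```

carry_out(increments=[-0.031, -0.051, 0, 0, -1, -0.066, -0.087, -0.0082, 0, -1, -0.09, -0.106, -0.0162, 0, -1, -0.098, -0.111, -0.0182, 0, -1, -0.087, -0.109, -0.0182, 0, -1, -0.064, -0.091, -0.0182, 0, -1, -0.031, -0.057, -0.0182, 0, -1, 0.003, -0.003, -0.0182, 0, -1])

```text
t: 12.3
eef_pos: [0.443, -0.1207, 0.1175]
tool_rot: [0.001, 1.0, 0.0, -0.001]
contact_force: [-0.4, 1.2, 0.1]
finger_gap: -0.0001
finger_force: 0.0
```

carry_out(increments=[0.023, 0.072, 0, 0, -1, 0.022, 0.157, 0, 0, -1, -0.007, 0.241, 0, 0, -1, -0.061, 0.311, 0, 0, -1, -0.132, 0.357, 0, 0, -1, -0.205, 0.377, 0, 0, -1, -0.269, 0.378, 0, 0, -1, -0.315, 0.369, 0, 0, -1])

```text
t: 13.1
eef_pos: [0.6027, 0.0667, 0.1174]
tool_rot: [-0.003, 1.0, 0.001, -0.001]
contact_force: [0.2, -0.6, 0.8]
finger_gap: 0.0
finger_force: 0.0
```

carry_out(increments=[-0.028, -0.01, 0, 0, -1, -0.038, -0.014, 0, 0, -1])

```text
t: 13.3
eef_pos: [0.6214, 0.0566, 0.1174]
tool_rot: [-0.0, 1.0, -0.0, -0.001]
contact_force: [-0.9, -0.4, 0.7]
finger_gap: -0.0002
finger_force: 0.0
```

```bash
python3 -c "
from h import *
look(5)"
```

```text
t 13.30 wheel 91.1 (handle-gauge) score 0.30
t 13.35 wheel 97.1 (handle-gauge) score 0.28
t 13.40 wheel 103.1 (handle-gauge) score 0.22
t 13.45 wheel 108.1 (handle-gauge) score 0.23
t 13.50 wheel 114.6 (handle-gauge) score 0.29
```

```bash
python3 -c "
from h import *
s=get_state();print(s['t'],s['eef_pos'],s['contact_force'])
from g import *
save([.6222,.0562,-.0071]); gen(cyc(press=.0010))"
```

```text
13.55 [0.62040862 0.05694046 0.11791269] [-0.64152665  0.47337023 -0.01848727]
[0.011, 0, 0.0022, 0, -1, 0.04, 0.01, 0.0082, 0, -1, 0.089, 0.02, 0.0134, 0, -1, 0.149, 0.018, 0.0162, 0, -1, 0.207, 0.003, 0.0162, 0, -1, 0.26, -0.025, 0.0162, 0, -1, 0.306, -0.064, 0.0162, 0, -1, 0.341, -0.113, 0.0162, 0, -1]
[0.023, -0.055, 0, 0, -1, 0.033, -0.105, -0.008, 0, -1, 0.034, -0.135, -0.016, 0, -1, 0.033, -0.145, -0.018, 0, -1, 0.038, -0.128, -0.018, 0, -1, 0.034, -0.081, -0.018, 0, -1, 0.011, -0.011, -0.018, 0, -1, -0.041, 0.061, -0.018, 0, -1]
[-0.079, 0.054, 0, 0, -1, -0.166, 0.076, 0, 0, -1, -0.239, 0.072, 0, 0, -1, -0.284, 0.058, 0, 0, -1, -0.3, 0.052, 0, 0, -1]
end [ 0.6222  0.0562 -0.008 ] phi 64.93630899935263
```

carry_out(increments=[0.011, 0, 0.0022, 0, -1, 0.04, 0.01, 0.0082, 0, -1, 0.089, 0.02, 0.0134, 0, -1, 0.149, 0.018, 0.0166, 0, -1, 0.207, 0.003, 0.0166, 0, -1, 0.26, -0.025, 0.0166, 0, -1, 0.306, -0.064, 0.0166, 0, -1, 0.341, -0.113, 0.0166, 0, -1])

```text
t: 14.35
eef_pos: [0.4495, 0.0005, 0.1102]
tool_rot: [-0.002, 1.0, 0.001, -0.0]
contact_force: [0.2, -0.2, -0.2]
finger_gap: 0.0001
finger_force: 0.0
```

carry_out(increments=[0.023, -0.055, 0, 0, -1, 0.033, -0.105, -0.008, 0, -1, 0.034, -0.135, -0.016, 0, -1, 0.033, -0.145, -0.0176, 0, -1, 0.038, -0.128, -0.0176, 0, -1, 0.034, -0.081, -0.0176, 0, -1, 0.011, -0.011, -0.0176, 0, -1, -0.041, 0.061, -0.0176, 0, -1])

```text
t: 15.15
eef_pos: [0.4696, 0.0327, 0.1181]
tool_rot: [-0.0, 1.0, 0.0, -0.002]
contact_force: [0.8, -0.5, 0.5]
finger_gap: -0.0002
finger_force: 0.0
```

carry_out(increments=[-0.079, 0.054, 0, 0, -1, -0.166, 0.076, 0, 0, -1, -0.239, 0.072, 0, 0, -1, -0.284, 0.058, 0, 0, -1, -0.3, 0.052, 0, 0, -1])

```text
t: 15.65
eef_pos: [0.6238, 0.0586, 0.1183]
tool_rot: [-0.001, 1.0, 0.0, 0.0]
contact_force: [-0.3, -1.6, 0.8]
finger_gap: -0.0001
finger_force: 0.0
```

```bash
python3 -c "
from h import *
look(4)
s=get_state();print(s['t'],s['eef_pos'])"
```

```text
t 15.65 wheel 354.6 (handle-gauge) score 0.13
t 15.70 wheel 9.1 (handle-gauge) score 0.06
t 15.75 wheel 8.6 (handle-gauge) score 0.21
t 15.80 wheel 12.6 (handle-gauge) score 0.23
15.85 [0.62027371 0.05725958 0.11812984]
```

carry_out(increments=[0.011, 0, 0.004, 0, -1, 0.04, 0.01, 0.01, 0, -1, 0.089, 0.02, 0.0152, 0, -1, 0.149, 0.018, 0.018, 0, -1, 0.207, 0.003, 0.018, 0, -1, 0.26, -0.025, 0.018, 0, -1, 0.306, -0.064, 0.018, 0, -1, 0.341, -0.113, 0.018, 0, -1])

```text
t: 16.65
eef_pos: [0.4492, 0.0009, 0.1101]
tool_rot: [-0.002, 1.0, 0.001, -0.0]
contact_force: [1.2, 0.0, 2.0]
finger_gap: -0.0001
finger_force: 0.8
```

carry_out(increments=[0.023, -0.055, 0, 0, -1, 0.033, -0.105, -0.008, 0, -1, 0.034, -0.135, -0.016, 0, -1, 0.033, -0.145, -0.018, 0, -1, 0.038, -0.128, -0.018, 0, -1, 0.034, -0.081, -0.018, 0, -1, 0.011, -0.011, -0.018, 0, -1, -0.041, 0.061, -0.018, 0, -1])

```text
t: 17.45
eef_pos: [0.4694, 0.0328, 0.1181]
tool_rot: [-0.0, 1.0, 0.001, -0.002]
contact_force: [1.3, -0.4, 0.2]
finger_gap: -0.0002
finger_force: 0.0
```

carry_out(increments=[-0.079, 0.054, 0, 0, -1, -0.166, 0.076, 0, 0, -1, -0.239, 0.072, 0, 0, -1, -0.284, 0.058, 0, 0, -1, -0.3, 0.052, 0, 0, -1])

```text
t: 17.95
eef_pos: [0.6235, 0.0587, 0.1182]
tool_rot: [-0.001, 1.0, 0.0, 0.0]
contact_force: [-0.3, -0.4, 0.1]
finger_gap: -0.0001
finger_force: 0.0
```

```bash
python3 -c "
from h import *
look(4)
s=get_state();print(s['t'],s['eef_pos'])"
```

```text
t 17.95 wheel 261.6 (handle-gauge) score 0.37
t 18.00 wheel 267.6 (handle-gauge) score 0.37
t 18.05 wheel 271.1 (handle-gauge) score 0.39
t 18.10 wheel 276.6 (handle-gauge) score 0.37
18.15 [0.62019688 0.05728659 0.11814188]
```

```bash
python3 -c "
from g import *
save([.6222,.0562,-.008]); gen(cyc(v=2.4,press=.0014,n=6,m=9))"
```

```text
[0.012, 0, 0.004, 0, -1, 0.041, 0.011, 0.01, 0, -1, 0.093, 0.02, 0.0152, 0, -1, 0.155, 0.017, 0.0188, 0, -1, 0.216, 0, 0.0188, 0, -1, 0.27, -0.032, 0.0188, 0, -1, 0.315, -0.075, 0.0188, 0, -1, 0.349, -0.128, 0.0188, 0, -1]
[0.02, -0.059, 0, 0, -1, 0.026, -0.111, -0.0088, 0, -1, 0.024, -0.143, -0.0168, 0, -1, 0.023, -0.153, -0.0188, 0, -1, 0.029, -0.137, -0.0188, 0, -1, 0.028, -0.087, -0.0188, 0, -1, 0.01, -0.013, -0.0188, 0, -1, -0.04, 0.066, -0.0188, 0, -1]
[-0.079, 0.06, 0, 0, -1, -0.169, 0.085, 0, 0, -1, -0.245, 0.082, 0, 0, -1, -0.293, 0.069, 0, 0, -1, -0.309, 0.062, 0, 0, -1]
end [ 0.6222  0.0562 -0.008 ] phi 64.93630899935263
```

carry_out(increments=[0.012, 0, 0.004, 0, -1, 0.041, 0.011, 0.01, 0, -1, 0.093, 0.02, 0.0152, 0, -1, 0.155, 0.017, 0.0188, 0, -1, 0.216, 0, 0.0188, 0, -1, 0.27, -0.032, 0.0188, 0, -1, 0.315, -0.075, 0.0188, 0, -1, 0.349, -0.128, 0.0188, 0, -1])

```text
t: 18.95
eef_pos: [0.4456, -0.0066, 0.1101]
tool_rot: [-0.002, 1.0, 0.001, 0.0]
contact_force: [-0.4, -0.3, 2.4]
finger_gap: 0.0002
finger_force: 1.4
```

carry_out(increments=[0.02, -0.059, 0, 0, -1, 0.026, -0.111, -0.0088, 0, -1, 0.024, -0.143, -0.0168, 0, -1, 0.023, -0.153, -0.0188, 0, -1, 0.029, -0.137, -0.0188, 0, -1, 0.028, -0.087, -0.0188, 0, -1, 0.01, -0.013, -0.0188, 0, -1, -0.04, 0.066, -0.0188, 0, -1])

```text
t: 19.75
eef_pos: [0.4643, 0.0275, 0.1179]
tool_rot: [-0.0, 1.0, 0.0, -0.002]
contact_force: [0.4, -0.6, -0.2]
finger_gap: -0.0001
finger_force: 0.0
```

carry_out(increments=[-0.079, 0.06, 0, 0, -1, -0.169, 0.085, 0, 0, -1, -0.245, 0.082, 0, 0, -1, -0.293, 0.069, 0, 0, -1, -0.309, 0.062, 0, 0, -1])

```text
t: 20.25
eef_pos: [0.6236, 0.0591, 0.1182]
tool_rot: [-0.002, 1.0, 0.0, 0.0]
contact_force: [-0.5, 0.2, 0.2]
finger_gap: 0.0001
finger_force: 0.0
```

```bash
python3 -c "
from h import *
look(4)
s=get_state();print(s['t'],s['eef_pos'])"
```

```text
t 20.25 wheel 359.1 (handle-gauge) score 0.18
t 20.30 wheel 0.6 (handle-gauge) score 0.18
t 20.35 wheel 190.6 (handle-gauge) score 0.21
t 20.40 wheel 195.6 (handle-gauge) score 0.25
20.45 [0.62012713 0.05733649 0.11808565]
```

carry_out(increments=[0.012, 0, 0.004, 0, -1, 0.041, 0.011, 0.01, 0, -1, 0.093, 0.02, 0.0152, 0, -1, 0.155, 0.017, 0.0188, 0, -1, 0.216, 0, 0.0188, 0, -1, 0.27, -0.032, 0.0188, 0, -1, 0.315, -0.075, 0.0188, 0, -1, 0.349, -0.128, 0.0188, 0, -1])

```text
t: 21.25
eef_pos: [0.4456, -0.0066, 0.1101]
tool_rot: [-0.002, 1.0, 0.001, 0.0]
contact_force: [0.9, -0.7, 3.4]
finger_gap: 0.0
finger_force: 1.4
```

carry_out(increments=[0.02, -0.059, 0, 0, -1, 0.026, -0.111, -0.0088, 0, -1, 0.024, -0.143, -0.0168, 0, -1, 0.023, -0.153, -0.0188, 0, -1, 0.029, -0.137, -0.0188, 0, -1, 0.028, -0.087, -0.0188, 0, -1, 0.01, -0.013, -0.0188, 0, -1, -0.04, 0.066, -0.0188, 0, -1])

```text
t: 22.05
eef_pos: [0.4643, 0.0275, 0.1179]
tool_rot: [-0.0, 1.0, 0.0, -0.002]
contact_force: [0.8, -0.1, 0.7]
finger_gap: 0.0002
finger_force: 0.0
```

carry_out(increments=[-0.079, 0.06, 0, 0, -1, -0.169, 0.085, 0, 0, -1, -0.245, 0.082, 0, 0, -1, -0.293, 0.069, 0, 0, -1, -0.309, 0.062, 0, 0, -1])

```text
t: 22.55
eef_pos: [0.6236, 0.0591, 0.1183]
tool_rot: [-0.002, 1.0, 0.0, 0.0]
contact_force: [-0.6, -0.2, 0.7]
finger_gap: -0.0002
finger_force: 0.0
```

```bash
python3 -c "
from h import *
look(4)
s=get_state();print(s['t'],s['eef_pos'])"
```

```text
t 22.55 wheel 98.6 (handle-gauge) score 0.23
t 22.60 wheel 104.1 (handle-gauge) score 0.23
t 22.65 wheel 110.1 (handle-gauge) score 0.28
t 22.70 wheel 115.6 (handle-gauge) score 0.26
22.75 [0.62010869 0.05739509 0.11807684]
```

carry_out(increments=[0.012, 0, 0.004, 0, -1, 0.041, 0.011, 0.01, 0, -1, 0.093, 0.02, 0.0152, 0, -1, 0.155, 0.017, 0.0188, 0, -1, 0.216, 0, 0.0188, 0, -1, 0.27, -0.032, 0.0188, 0, -1, 0.315, -0.075, 0.0188, 0, -1, 0.349, -0.128, 0.0188, 0, -1])

```text
t: 23.55
eef_pos: [0.4456, -0.0066, 0.1101]
tool_rot: [-0.002, 1.0, 0.001, 0.0]
contact_force: [1.5, -1.7, 2.8]
finger_gap: 0.0002
finger_force: 1.4
```

carry_out(increments=[0.02, -0.059, 0, 0, -1, 0.026, -0.111, -0.0088, 0, -1, 0.024, -0.143, -0.0168, 0, -1, 0.023, -0.153, -0.0188, 0, -1, 0.029, -0.137, -0.0188, 0, -1, 0.028, -0.087, -0.0188, 0, -1, 0.01, -0.013, -0.0188, 0, -1, -0.04, 0.066, -0.0188, 0, -1])

```text
t: 24.35
eef_pos: [0.4643, 0.0275, 0.1179]
tool_rot: [-0.0, 1.0, 0.0, -0.002]
contact_force: [1.1, -0.7, -0.4]
finger_gap: -0.0001
finger_force: 0.0
```

carry_out(increments=[-0.079, 0.06, 0, 0, -1, -0.169, 0.085, 0, 0, -1, -0.245, 0.082, 0, 0, -1, -0.293, 0.069, 0, 0, -1, -0.309, 0.062, 0, 0, -1])

```text
t: 24.85
eef_pos: [0.6235, 0.0591, 0.1182]
tool_rot: [-0.002, 1.0, 0.0, 0.0]
contact_force: [-1.0, -0.3, -0.1]
finger_gap: -0.0001
finger_force: 0.0
```

```bash
python3 -c "
from h import *
look(2)
s=get_state();print(s['t'],s['eef_pos'])"
```

```text
t 24.85 wheel 23.1 (handle-gauge) score 0.28
t 24.90 wheel 28.1 (handle-gauge) score 0.27
24.95 [0.62171795 0.05727021 0.11809433]
```

carry_out(increments=[0.012, 0, 0.004, 0, -1, 0.041, 0.011, 0.01, 0, -1, 0.093, 0.02, 0.0152, 0, -1, 0.155, 0.017, 0.0188, 0, -1, 0.216, 0, 0.0188, 0, -1, 0.27, -0.032, 0.0188, 0, -1, 0.315, -0.075, 0.0188, 0, -1, 0.349, -0.128, 0.0188, 0, -1])

```text
t: 25.75
eef_pos: [0.445, -0.0062, 0.1101]
tool_rot: [-0.002, 1.0, 0.001, 0.0]
contact_force: [1.0, -1.1, 4.5]
finger_gap: 0.0003
finger_force: 1.9
```

carry_out(increments=[0.02, -0.059, 0, 0, -1, 0.026, -0.111, -0.0088, 0, -1, 0.024, -0.143, -0.0168, 0, -1, 0.023, -0.153, -0.0188, 0, -1, 0.029, -0.137, -0.0188, 0, -1, 0.028, -0.087, -0.0188, 0, -1, 0.01, -0.013, -0.0188, 0, -1, -0.04, 0.066, -0.0188, 0, -1])

```text
t: 26.55
eef_pos: [0.464, 0.0276, 0.1178]
tool_rot: [-0.0, 1.0, 0.0, -0.002]
contact_force: [0.3, -0.8, -0.4]
finger_gap: 0.0001
finger_force: 0.0
```

carry_out(increments=[-0.079, 0.06, 0, 0, -1, -0.169, 0.085, 0, 0, -1, -0.245, 0.082, 0, 0, -1, -0.293, 0.069, 0, 0, -1, -0.309, 0.062, 0, 0, -1])

```text
t: 27.05
eef_pos: [0.6233, 0.0592, 0.1182]
tool_rot: [-0.002, 1.0, 0.0, -0.0]
contact_force: [-0.5, -0.3, -0.1]
finger_gap: -0.0001
finger_force: 0.0
```

```bash
python3 -c "
from h import *
look(3)
s=get_state();print(s['t'],s['eef_pos'])"
```

```text
t 27.05 wheel 298.1 (handle-gauge) score 0.39
t 27.10 wheel 303.6 (handle-gauge) score 0.37
t 27.15 wheel 309.6 (handle-gauge) score 0.37
27.2 [0.62044924 0.05744553 0.11797609]
```

carry_out(increments=[0.012, 0, 0.004, 0, -1, 0.041, 0.011, 0.01, 0, -1, 0.093, 0.02, 0.0152, 0, -1, 0.155, 0.017, 0.0188, 0, -1, 0.216, 0, 0.0188, 0, -1, 0.27, -0.032, 0.0188, 0, -1, 0.315, -0.075, 0.0188, 0, -1, 0.349, -0.128, 0.0188, 0, -1])

```text
t: 28.0
eef_pos: [0.4453, -0.0064, 0.1101]
tool_rot: [-0.002, 1.0, 0.001, 0.0]
contact_force: [1.4, 0.0, 3.2]
finger_gap: 0.0002
finger_force: 1.7
```

carry_out(increments=[0.02, -0.059, 0, 0, -1, 0.026, -0.111, -0.0088, 0, -1, 0.024, -0.143, -0.0168, 0, -1, 0.023, -0.153, -0.0188, 0, -1, 0.029, -0.137, -0.0188, 0, -1, 0.028, -0.087, -0.0188, 0, -1, 0.01, -0.013, -0.0188, 0, -1, -0.04, 0.066, -0.0188, 0, -1])

```text
t: 28.8
eef_pos: [0.4642, 0.0276, 0.1179]
tool_rot: [-0.0, 1.0, 0.0, -0.002]
contact_force: [2.7, -0.1, -0.7]
finger_gap: -0.0002
finger_force: 0.0
```

carry_out(increments=[-0.079, 0.06, 0, 0, -1, -0.169, 0.085, 0, 0, -1, -0.245, 0.082, 0, 0, -1, -0.293, 0.069, 0, 0, -1, -0.309, 0.062, 0, 0, -1])

```text
t: 29.3
eef_pos: [0.6234, 0.0591, 0.1182]
tool_rot: [-0.002, 1.0, 0.0, 0.0]
contact_force: [-0.4, 0.3, 0.5]
finger_gap: -0.0
finger_force: 0.0
```

```bash
python3 -c "
from h import *
look(6)
s=get_state();print(s['t'],s['eef_pos'])"
```

```text
t 29.30 wheel 214.6 (handle-gauge) score 0.25
t 29.35 wheel 221.6 (handle-gauge) score 0.27
t 29.40 wheel 227.1 (handle-gauge) score 0.29
t 29.45 wheel 233.1 (handle-gauge) score 0.33
t 29.50 wheel 238.6 (handle-gauge) score 0.32
t 29.55 wheel 244.6 (handle-gauge) score 0.34
29.6 [0.62022059 0.05719982 0.11846131]
```

```bash
python3 -c "
from g import *
save([.6222,.0562,-.008])
p=path(65,np.r_[acc(0,1.75,3),acc(1.75,.7,12),acc(.7,0,3)])
z=[-.006,-.003,-.0004]+[.0009]+[.0015]*11+[-.002,-.006,-.008]
gen([(65,.131,-.008)]*13+[(a,.131,b) for a,b in zip(p,z)]+[(p[-1]-(p[-1]-65)*(1-np.cos(np.pi*i/9))/2,.133,-.008) for i in range(1,10)])"
```

```text
[0.002, -0.004, 0, 0, -1, 0.002, -0.004, 0, 0, -1, 0.002, -0.004, 0, 0, -1, 0.002, -0.004, 0, 0, -1, 0.002, -0.004, 0, 0, -1, 0.002, -0.004, 0, 0, -1, 0.002, -0.004, 0, 0, -1, 0.002, -0.004, 0, 0, -1]
[0, 0, 0, 0, -1, 0, 0, 0, 0, -1, 0, 0, 0, 0, -1, 0, 0, 0, 0, -1, 0, 0, 0, 0, -1, 0.007, 0.003, 0.004, 0, -1, 0.028, 0.012, 0.01, 0, -1, 0.065, 0.021, 0.0152, 0, -1]
[0.045, 0.004, 0.0026, 0, -1, 0.087, 0.001, 0.0038, 0, -1, 0.126, -0.009, 0.0038, 0, -1, 0.161, -0.023, 0.0038, 0, -1, 0.192, -0.041, 0.0038, 0, -1, 0.218, -0.061, 0.0038, 0, -1, 0.24, -0.083, 0.0038, 0, -1, 0.258, -0.105, 0.0038, 0, -1]
[0.015, -0.022, 0, 0, -1, 0.026, -0.043, 0, 0, -1, 0.034, -0.064, 0, 0, -1, 0.04, -0.082, 0, 0, -1, 0.044, -0.097, -0.007, 0, -1, 0.046, -0.106, -0.015, 0, -1, 0.046, -0.109, -0.019, 0, -1, 0.047, -0.094, -0.019, 0, -1]
[-0.013, 0.041, 0, 0, -1, -0.044, 0.097, 0, 0, -1, -0.1, 0.154, 0, 0, -1, -0.175, 0.193, 0, 0, -1, -0.253, 0.207, 0, 0, -1, -0.318, 0.2, 0, 0, -1, -0.358, 0.188, 0, 0, -1, -0.372, 0.182, 0, 0, -1]
end [ 0.6222  0.0562 -0.008 ] phi 64.93630899935263
```

carry_out(increments=[0, 0, 0, 0, -1, 0, 0, 0, 0, -1, 0, 0, 0, 0, -1, 0, 0, 0, 0, -1, 0, 0, 0, 0, -1, 0, 0, 0, 0, -1, 0.002, -0.004, 0, 0, -1, 0.002, -0.004, 0, 0, -1])

```text
t: 30.4
eef_pos: [0.6211, 0.0537, 0.1188]
tool_rot: [0.0, 1.0, -0.0, -0.0]
contact_force: [-1.0, -0.8, -0.3]
finger_gap: -0.0004
finger_force: 0.0
```

carry_out(increments=[0, 0, 0, 0, -1, 0, 0, 0, 0, -1, 0, 0, 0, 0, -1, 0, 0, 0, 0, -1, 0, 0, 0, 0, -1, 0.007, 0.003, 0.004, 0, -1, 0.028, 0.012, 0.01, 0, -1, 0.065, 0.021, 0.0152, 0, -1])

```text
t: 31.2
eef_pos: [0.5886, 0.0651, 0.111]
tool_rot: [0.0, 1.0, -0.0, 0.0]
contact_force: [-1.0, 0.0, 0.2]
finger_gap: 0.0001
finger_force: 0.0
```

carry_out(increments=[0.045, 0.004, 0.0026, 0, -1, 0.087, 0.001, 0.0038, 0, -1, 0.126, -0.009, 0.0038, 0, -1, 0.161, -0.023, 0.0038, 0, -1, 0.192, -0.041, 0.0038, 0, -1, 0.218, -0.061, 0.0038, 0, -1, 0.24, -0.083, 0.0038, 0, -1, 0.258, -0.105, 0.0038, 0, -1])

```text
t: 32.0
eef_pos: [0.4591, 0.0124, 0.1101]
tool_rot: [-0.001, 1.0, 0.0, 0.0]
contact_force: [-0.3, 0.0, 4.9]
finger_gap: -0.0004
finger_force: 2.6
```

carry_out(increments=[0.015, -0.022, 0, 0, -1, 0.026, -0.043, 0, 0, -1, 0.034, -0.064, 0, 0, -1, 0.04, -0.082, 0, 0, -1, 0.044, -0.097, -0.007, 0, -1, 0.046, -0.106, -0.015, 0, -1, 0.046, -0.109, -0.019, 0, -1, 0.047, -0.094, -0.019, 0, -1])

```text
t: 32.8
eef_pos: [0.4365, -0.0354, 0.1192]
tool_rot: [0.001, 1.0, -0.0, 0.0]
contact_force: [-0.4, -0.1, 0.2]
finger_gap: 0.0002
finger_force: 0.0
```

carry_out(increments=[-0.013, 0.041, 0, 0, -1, -0.044, 0.097, 0, 0, -1, -0.1, 0.154, 0, 0, -1, -0.175, 0.193, 0, 0, -1, -0.253, 0.207, 0, 0, -1, -0.318, 0.2, 0, 0, -1, -0.358, 0.188, 0, 0, -1, -0.372, 0.182, 0, 0, -1])

```text
t: 33.6
eef_pos: [0.6241, 0.0573, 0.1184]
tool_rot: [-0.001, 1.0, -0.0, 0.0]
contact_force: [-0.1, -0.7, 0.5]
finger_gap: 0.0
finger_force: 0.0
```

```bash
cat >> h.py <<'E'
E
python3 -c "
from h import *
p=[]
for i in range(6):
    t=get_state()['t'];S=snapshot('top');a=ang(S);print('%.2f %.1f %.2f'%(t,(a[0]+17.6)%360,a[1]))
cv2.imwrite('pics/st.png',cv2.resize(S['pixels'][150:230,230:320],None,fx=6,fy=6,interpolation=cv2.INTER_CUBIC))
s=get_state();print(s['t'],s['eef_pos'])"
```

```text
33.60 182.6 0.20
33.65 0.6 0.18
33.70 186.6 0.19
33.75 0.6 0.18
33.80 10.6 0.20
33.85 190.6 0.21
33.9 [0.62064412 0.05697092 0.11854016]
```

View pics/st.png

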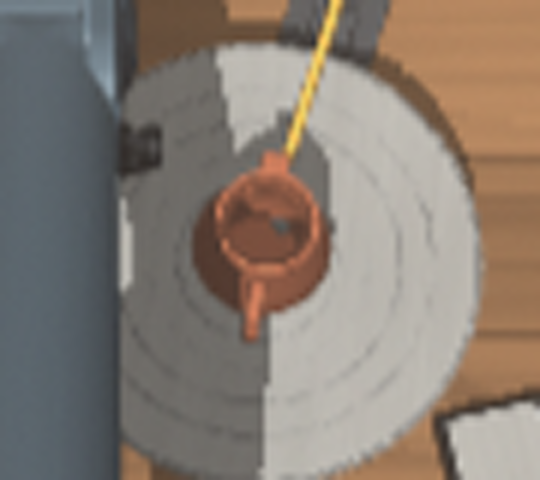

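At t=33.85 the handle points at the robot, with its tip at about (250,338) in the crop and the lip at (276,157). The wheel turns at about 0.55 rad/s. I'll keep watching while it coasts and save frames for a more careful fit.

```bash
cat > fit.py <<'E'
from h import *
import pickle,h
from scipy.optimize import minimize
def pts(th,hand=True):
    a=np.linspace(0,2*np.pi,48,endpoint=False);L=[]
    prof=[(0,.030),(.02,.040),(.05,.045),(.075,.039),(.1,.029),(.117,.027),(.132,.032)]
    B=[np.c_[C[0]+r*np.cos(a),C[1]+r*np.sin(a),0*a+.11+z] for z,r in prof]
    f=np.linspace(-2,2,30)
    H=np.c_[.04+.022*np.cos(f),0*f,.175+.031*np.sin(f)]
    H=np.c_[C[0]+H[:,0]*np.cos(th),C[1]+H[:,0]*np.sin(th),H[:,2]]
    l=np.array([[.028,.008,.132],[.039,0,.134],[.028,-.008,.132]]);c,s=-np.cos(th),-np.sin(th)
    l=np.c_[C[0]+l[:,0]*c-l[:,1]*s,C[1]+l[:,0]*s+l[:,1]*c,.11+l[:,2]]
    return B,H,l
K=8
def render(p,th,off,x0,y0,n):
    B,H,l=pts(th);im=np.zeros((n*K,n*K),np.uint8)
    q=lambda P:((proj(p,P)+off-[x0-.5,y0-.5])*K).astype(np.int32)
    b=[q(x) for x in B]
    for u,v in zip(b,b[1:]): cv2.fillConvexPoly(im,cv2.convexHull(np.r_[u,v]),255)
    cv2.fillConvexPoly(im,cv2.convexHull(q(l)),255)
    cv2.polylines(im,[q(H)],False,255,max(1,int(.010*K*p["fx"]/1.3)))
    return cv2.resize(im,(n,n),interpolation=cv2.INTER_AREA).astype(float)/255
def fit(p,th0,w=40):
    c=proj(p,[*C,.17])[0].astype(int);n=44;x0,y0=c-n//2
    m=terra(p);m=cv2.morphologyEx(m,cv2.MORPH_CLOSE,np.ones((5,5),np.uint8))[y0:y0+n,x0:x0+n]/255.
    m=cv2.GaussianBlur(m,(0,0),.7)
    e=lambda t,o:((cv2.GaussianBlur(render(p,t,o,x0,y0,n),(0,0),.7)-m)**2).sum()
    best=None;o=np.zeros(2)
    for it in range(2):
        g=np.arange(-w,w+.1,2 if it==0 else 1);ee=[e(np.radians(th0+d),o) for d in g];i=int(np.argmin(ee));th0=th0+g[i]
        O=[(a,b) for a in np.arange(-1.5,1.6,.5) for b in np.arange(-1.5,1.6,.5)] if it==0 else [(o[0]+a,o[1]+b) for a in(-.25,0,.25) for b in(-.25,0,.25)]
        o=np.array(min(O,key=lambda q:e(np.radians(th0),np.array(q))));w=6
    g=np.arange(-6,6.1,1);ee=[e(np.radians(th0+d),o) for d in g];k=np.polyfit(g,ee,2);d=-k[1]/2/k[0]
    return th0+(np.clip(d,-4,4)),o,min(ee)
E
python3 - <<'E'
from h import *
import pickle
F=[]
for i in range(14): F.append((get_state()['t'],snapshot("top")))
pickle.dump(F,open("F.pkl","wb"));s=get_state();print(s['t'],s['eef_pos'])
from fit import *
for t,p in F[::2]:
    th,o,e=fit(p,190);a=ang(p);print("%.2f wheel %.1f off %s err %.1f | ring %.1f"%(t,th+17.6,o,e,(a[0]+17.6)%360))
E
```

```text
34.6 [0.62224612 0.05616225 0.11882261]
33.90 wheel 189.3 off [ 0.75 -1.  ] err 67.4 | ring 191.6
34.00 wheel 192.5 off [ 0.75 -1.  ] err 53.0 | ring 195.1
34.10 wheel 195.7 off [ 0.75 -1.  ] err 66.5 | ring 198.6
34.20 wheel 198.2 off [ 0.75 -1.  ] err 68.0 | ring 201.1
34.30 wheel 200.2 off [ 0.75 -1.  ] err 68.1 | ring 203.6
34.40 wheel 203.4 off [ 0.75 -1.  ] err 69.5 | ring 206.6
34.50 wheel 206.4 off [ 0.75 -1.  ] err 66.7 | ring 210.6
```

```bash
python3 - <<'E'
from fit import *
F=pickle.load(open("F.pkl","rb"));t,p=F[-1]
x0,y0,n,k=252,168,44,13
big=cv2.resize(p["pixels"][y0:y0+n,x0:x0+n],None,fx=k,fy=k,interpolation=cv2.INTER_CUBIC)
def dr(P,col,o=(0,0)):
    for q in proj(p,P)+o: cv2.circle(big,tuple(np.round((q-[x0-.5,y0-.5])*k).astype(int)),1,col,-1)
a=np.linspace(0,2*np.pi,200)
for z,r in((.11,.15),(.242,.032),(.16,.045)): dr(np.c_[C[0]+r*np.cos(a),C[1]+r*np.sin(a),0*a+z],(255,255,0))
for w,c in((208,(0,0,255)),(212,(0,255,0))):
    th=np.radians(w-17.6);B,H,l=pts(th);dr(H,c);dr(l,c)
print(t)
cv2.imwrite("pics/ov.png",big)
E
```

```text
34.55
```

View pics/ov.png

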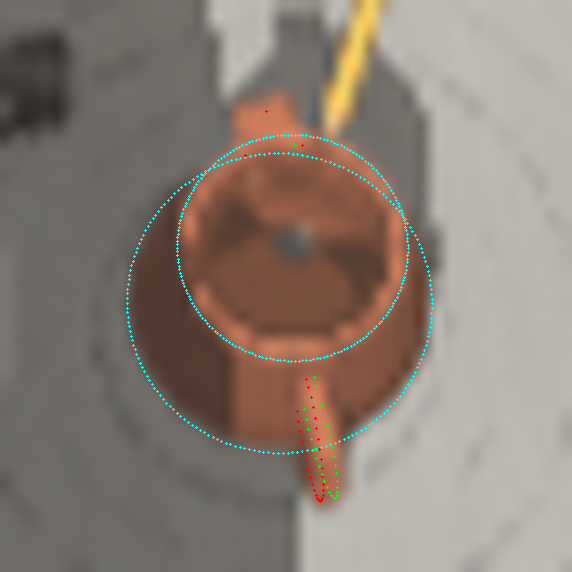

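The overlay shows the ring estimate (green) about 4° ahead of the handle and the fit (red) close to it. True axis is about 3 mm further in x. So the wheel is near 209° at t=34.6, turning at about 0.48 rad/s. I'll carry it slowly with the fingertip to about 290°, then look once more before the last catch.

```bash
cat > carry.py <<'E'
import g;from g import *
g.C=np.array([.568,-.065])
def start():
    s=load();d=s[:2]-g.C;return np.degrees(np.arctan2(d[1],d[0]))%360,np.hypot(*d)
E
python3 - <<'E'
from carry import *
save([.6222,.0562,-.008]);f,r=start();print(f,r)
n=26
p=path(f,np.r_[acc(0,.47,3),[.048]*n,acc(.47,0,3)])
z=[-.005,-.0015,.0003,.001]+[.0015]*(n-1)+[-.002,-.006,-.008]
R=[(a,r,b) for a,b in zip(p,z)]
print(p[-1]);gen(R+[(p[-1]-(p[-1]-f)*(1-np.cos(np.pi*i/8))/2,r,-.008) for i in range(1,9)])
E
```

```text
65.90605871817851 0.1327670139756107
145.4898964618499
[0.002, 0.001, 0.006, 0, -1, 0.008, 0.003, 0.013, 0, -1, 0.017, 0.007, 0.0166, 0, -1, 0.029, 0.011, 0.018, 0, -1, 0.042, 0.015, 0.019, 0, -1, 0.054, 0.018, 0.019, 0, -1, 0.067, 0.02, 0.019, 0, -1, 0.079, 0.022, 0.019, 0, -1]
[0.013, 0.001, 0, 0, -1, 0.026, 0.001, 0, 0, -1, 0.038, 0.001, 0, 0, -1, 0.051, 0, 0, 0, -1, 0.064, -0.001, 0, 0, -1, 0.076, -0.003, 0, 0, -1, 0.089, -0.006, 0, 0, -1, 0.101, -0.009, 0, 0, -1]
[0.012, -0.004, 0, 0, -1, 0.024, -0.008, 0, 0, -1, 0.036, -0.013, 0, 0, -1, 0.048, -0.018, 0, 0, -1, 0.059, -0.024, 0, 0, -1, 0.07, -0.031, 0, 0, -1, 0.081, -0.038, 0, 0, -1, 0.091, -0.045, 0, 0, -1]
[0.01, -0.008, 0, 0, -1, 0.019, -0.017, 0, 0, -1, 0.028, -0.026, 0, 0, -1, 0.037, -0.035, 0, 0, -1, 0.045, -0.045, 0, 0, -1, 0.051, -0.053, -0.007, 0, -1, 0.055, -0.058, -0.015, 0, -1, 0.056, -0.06, -0.019, 0, -1]
[-0.008, 0.011, 0, 0, -1, -0.035, 0.041, 0, 0, -1, -0.082, 0.077, 0, 0, -1, -0.147, 0.105, 0, 0, -1, -0.216, 0.115, 0, 0, -1, -0.276, 0.109, 0, 0, -1, -0.314, 0.097, 0, 0, -1, -0.327, 0.092, 0, 0, -1]
end [ 0.6222  0.0562 -0.008 ] phi 65.90605871817851
```

carry_out(increments=[0.002, 0.001, 0.006, 0, -1, 0.008, 0.003, 0.013, 0, -1, 0.017, 0.007, 0.0166, 0, -1, 0.029, 0.011, 0.018, 0, -1, 0.042, 0.015, 0.019, 0, -1, 0.054, 0.018, 0.019, 0, -1, 0.067, 0.02, 0.019, 0, -1, 0.079, 0.022, 0.019, 0, -1])

```text
t: 35.4
eef_pos: [0.5827, 0.0676, 0.1102]
tool_rot: [-0.0, 1.0, 0.0, 0.001]
contact_force: [-0.4, -0.8, 5.6]
finger_gap: 0.0001
finger_force: 2.8
```

carry_out(increments=[0.013, 0.001, 0, 0, -1, 0.026, 0.001, 0, 0, -1, 0.038, 0.001, 0, 0, -1, 0.051, 0, 0, 0, -1, 0.064, -0.001, 0, 0, -1, 0.076, -0.003, 0, 0, -1, 0.089, -0.006, 0, 0, -1, 0.101, -0.009, 0, 0, -1])

```text
t: 36.2
eef_pos: [0.5323, 0.0637, 0.1101]
tool_rot: [-0.0, 1.0, 0.001, 0.001]
contact_force: [-0.4, 0.9, 5.5]
finger_gap: 0.0002
finger_force: 2.9
```

carry_out(increments=[0.012, -0.004, 0, 0, -1, 0.024, -0.008, 0, 0, -1, 0.036, -0.013, 0, 0, -1, 0.048, -0.018, 0, 0, -1, 0.059, -0.024, 0, 0, -1, 0.07, -0.031, 0, 0, -1, 0.081, -0.038, 0, 0, -1, 0.091, -0.045, 0, 0, -1])

```text
t: 37.0
eef_pos: [0.4868, 0.041, 0.1101]
tool_rot: [-0.0, 1.0, 0.001, 0.001]
contact_force: [-0.1, 0.7, 6.0]
finger_gap: -0.0001
finger_force: 3.1
```

carry_out(increments=[0.01, -0.008, 0, 0, -1, 0.019, -0.017, 0, 0, -1, 0.028, -0.026, 0, 0, -1, 0.037, -0.035, 0, 0, -1, 0.045, -0.045, 0, 0, -1, 0.051, -0.053, -0.007, 0, -1, 0.055, -0.058, -0.015, 0, -1, 0.056, -0.06, -0.019, 0, -1])

```text
t: 37.8
eef_pos: [0.4579, 0.01, 0.1187]
tool_rot: [0.0, 1.0, 0.0, -0.0]
contact_force: [0.9, 1.3, -0.1]
finger_gap: -0.0
finger_force: 0.0
```

carry_out(increments=[-0.008, 0.011, 0, 0, -1, -0.035, 0.041, 0, 0, -1, -0.082, 0.077, 0, 0, -1, -0.147, 0.105, 0, 0, -1, -0.216, 0.115, 0, 0, -1, -0.276, 0.109, 0, 0, -1, -0.314, 0.097, 0, 0, -1, -0.327, 0.092, 0, 0, -1])

```text
t: 38.6
eef_pos: [0.6245, 0.0565, 0.1184]
tool_rot: [-0.0, 1.0, -0.0, 0.001]
contact_force: [-1.5, -0.7, -0.8]
finger_gap: -0.0
finger_force: 0.0
```

```bash
python3 - <<'E'
from fit import *
F=[]
for i in range(5): F.append((get_state()['t'],snapshot("top")))
pickle.dump(F,open("F2.pkl","wb"));s=get_state();print(s['t'],s['eef_pos'])
for t,p in F:
    th,o,e=fit(p,300);a=ang(p);print("%.2f wheel %.1f off %s err %.1f | ring %.1f"%(t,th+17.6,o,e,(a[0]+17.6)%360))
p=F[-1][1];x0,y0,n,k=250,155,48,12
cv2.imwrite("pics/ov2.png",cv2.resize(p["pixels"][y0:y0+n,x0:x0+n],None,fx=k,fy=k,interpolation=cv2.INTER_CUBIC))
E
```

```text
38.85 [0.620763   0.05679868 0.11834946]
38.60 wheel 317.4 off [ 0.75 -0.5 ] err 41.2 | ring 316.6
38.65 wheel 317.8 off [ 1.   -0.75] err 47.6 | ring 317.6
38.70 wheel 320.1 off [ 1.25 -0.75] err 39.9 | ring 318.6
38.75 wheel 320.9 off [ 1.   -0.75] err 39.3 | ring 319.6
38.80 wheel 322.0 off [ 1.25 -0.75] err 42.7 | ring 320.1
```

View pics/ov2.png

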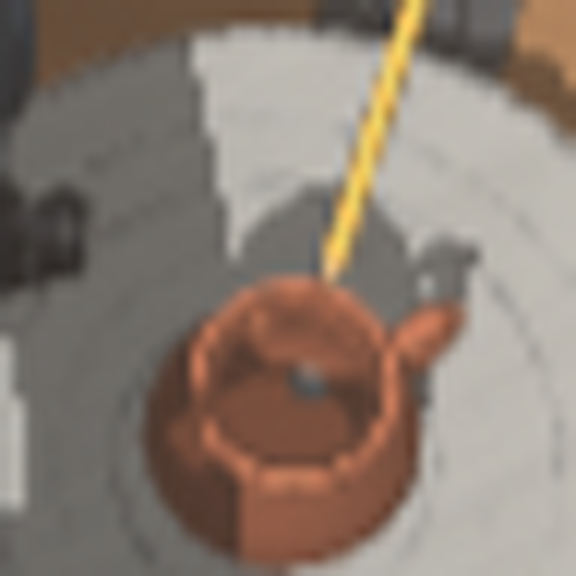

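The handle tip is at about (458,312) and the pencil runs from (415,0) to (332,275). Both estimators and my hand check put the wheel near 320.5° at t=38.80, at about 0.36 rad/s. That leaves 38° to go for the last catch.

```bash
sed -i 's/\/\.5,3)/\/.5,4)/g' g.py; python3 - <<'E'
from carry import *
save([.6222,.0562,-.008]);f,r=start()
p=path(f,np.r_[acc(0,.335,3),[.0335]*10,acc(.335,0,14)])
z=[-.005,-.0015,.0003,.001]+[.0014]*23
gen([(a,r,b) for a,b in zip(p,z)]+[(p[-1],r,b) for b in(.0014,.0014,.001,.0005,-.001)])
E
```

```text
[0.0014, 0.0006, 0.006, 0, -1, 0.0054, 0.0024, 0.013, 0, -1, 0.0123, 0.0051, 0.0166, 0, -1, 0.0207, 0.0082, 0.018, 0, -1, 0.0291, 0.011, 0.0188, 0, -1, 0.0376, 0.0135, 0.0188, 0, -1, 0.0462, 0.0158, 0.0188, 0, -1, 0.0549, 0.0177, 0.0188, 0, -1]
[0.0088, 0.0016, 0, 0, -1, 0.0176, 0.003, 0, 0, -1, 0.0264, 0.004, 0, 0, -1, 0.0353, 0.0048, 0, 0, -1, 0.0441, 0.0053, 0, 0, -1, 0.0527, 0.0054, 0, 0, -1, 0.0607, 0.0053, 0, 0, -1, 0.068, 0.005, 0, 0, -1]
[0.0066, -0.0004, 0, 0, -1, 0.0126, -0.001, 0, 0, -1, 0.018, -0.0016, 0, 0, -1, 0.0227, -0.0022, 0, 0, -1, 0.0268, -0.0028, 0, 0, -1, 0.0302, -0.0034, 0, 0, -1, 0.0331, -0.0039, 0, 0, -1, 0.0352, -0.0043, 0, 0, -1]
[0.0016, -0.0003, 0, 0, -1, 0.0025, -0.0005, 0, 0, -1, 0.0029, -0.0005, 0, 0, -1, 0.0029, -0.0005, 0, 0, -1, 0.0029, -0.0005, 0, 0, -1, 0.0029, -0.0005, -0.0008, 0, -1, 0.0029, -0.0005, -0.0018, 0, -1, 0.0029, -0.0005, -0.0048, 0, -1]
end [ 0.5417  0.0652 -0.001 ] phi 101.42417691657846
```

carry_out(increments=[0.0014, 0.0006, 0.006, 0, -1, 0.0054, 0.0024, 0.013, 0, -1, 0.0123, 0.0051, 0.0166, 0, -1, 0.0207, 0.0082, 0.018, 0, -1, 0.0291, 0.011, 0.0188, 0, -1, 0.0376, 0.0135, 0.0188, 0, -1, 0.0462, 0.0158, 0.0188, 0, -1, 0.0549, 0.0177, 0.0188, 0, -1])

```text
t: 39.65
eef_pos: [0.5951, 0.0653, 0.1102]
tool_rot: [-0.0, 1.0, 0.0, 0.001]
contact_force: [0.3, 0.5, 6.0]
finger_gap: 0.0001
finger_force: 2.6
```

carry_out(increments=[0.0088, 0.0016, 0, 0, -1, 0.0176, 0.003, 0, 0, -1, 0.0264, 0.004, 0, 0, -1, 0.0353, 0.0048, 0, 0, -1, 0.0441, 0.0053, 0, 0, -1, 0.0527, 0.0054, 0, 0, -1, 0.0607, 0.0053, 0, 0, -1, 0.068, 0.005, 0, 0, -1])

```text
t: 40.45
eef_pos: [0.5611, 0.0681, 0.1102]
tool_rot: [-0.0, 1.0, 0.0, 0.001]
contact_force: [0.3, 0.1, 5.9]
finger_gap: 0.0001
finger_force: 2.7
```

carry_out(increments=[0.0066, -0.0004, 0, 0, -1, 0.0126, -0.001, 0, 0, -1, 0.018, -0.0016, 0, 0, -1, 0.0227, -0.0022, 0, 0, -1, 0.0268, -0.0028, 0, 0, -1, 0.0302, -0.0034, 0, 0, -1, 0.0331, -0.0039, 0, 0, -1, 0.0352, -0.0043, 0, 0, -1])

```text
t: 41.25
eef_pos: [0.5435, 0.0661, 0.1101]
tool_rot: [-0.0, 1.0, 0.0, 0.001]
contact_force: [0.4, -0.0, 4.6]
finger_gap: -0.0001
finger_force: 2.7
```

carry_out(increments=[0.0016, -0.0003, 0, 0, -1, 0.0025, -0.0005, 0, 0, -1, 0.0029, -0.0005, 0, 0, -1, 0.0029, -0.0005, 0, 0, -1, 0.0029, -0.0005, 0, 0, -1, 0.0029, -0.0005, -0.0008, 0, -1, 0.0029, -0.0005, -0.0018, 0, -1, 0.0029, -0.0005, -0.0048, 0, -1])

```text
t: 42.05
eef_pos: [0.5405, 0.0651, 0.111]
tool_rot: [-0.0, 1.0, -0.0, -0.001]
contact_force: [0.4, -0.6, -0.6]
finger_gap: 0.0002
finger_force: 0.0
```

carry_out(increments=[0, 0, -0.02, 0, -1, 0, 0.01, -0.06, 0, -1, 0, 0.06, -0.12, 0, -1, 0, 0.14, -0.16, 0, -1, 0, 0.2, -0.16, 0, -1, 0, 0.25, -0.16, 0, -1, 0, 0.25, -0.16, 0, -1, 0, 0.25, -0.16, 0, -1])

```text
t: 42.85
eef_pos: [0.5412, 0.1901, 0.1917]
tool_rot: [-0.001, 1.0, -0.001, -0.0]
contact_force: [0.4, -1.2, -0.5]
finger_gap: -0.0002
finger_force: 0.0
```

```bash
python3 - <<'E'
from fit import *
for i in range(3):
    t=get_state()['t'];p=snapshot("top");th,o,e=fit(p,345,30);a=ang(p);print("%.2f wheel %.1f off %s err %.1f | ring %.1f"%(t,th+17.6,o,e,(a[0]+17.6)%360))
S=snapshot("scene");print(get_state()['eef_pos'],get_state()['contact_force'])
x0,y0,n,k=250,145,50,8
cv2.imwrite("pics/fin.png",np.hstack([cv2.resize(p["pixels"][y0:y0+n,x0:x0+n],None,fx=k,fy=k,interpolation=cv2.INTER_CUBIC),cv2.resize(S["pixels"][150:200,200:250],None,fx=k,fy=k,interpolation=cv2.INTER_CUBIC)]))
E
```

```text
42.85 wheel 362.1 off [ 0.25 -0.25] err 21.0 | ring 355.6
42.90 wheel 362.1 off [ 0.25 -0.25] err 21.0 | ring 355.6
42.95 wheel 362.1 off [ 0.25 -0.25] err 21.0 | ring 355.6
[0.54188978 0.18784383 0.19169861] [-0.1194549  -0.28334036 -0.46658286]
```

View pics/fin.png

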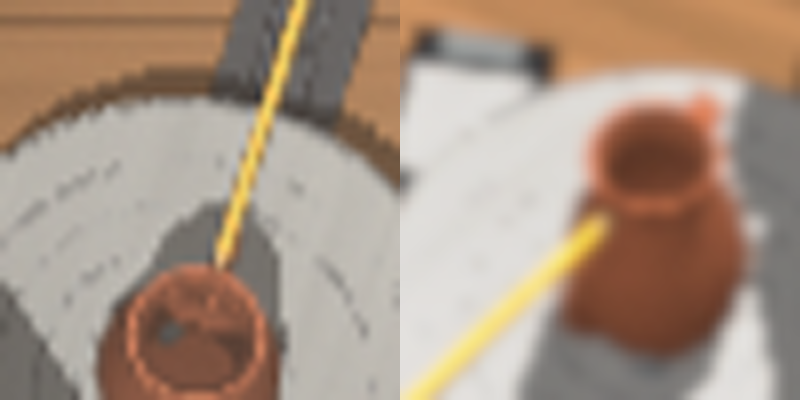

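The wheel has stopped. The handle is hidden under the pencil in both views (tip at (222,265) left, (600,220) right), and the hand is clear. Handing in.

```bash
python3 -c "
from workcell import job_done
print(job_done())"
```

```text
the job is handed in; nothing more can be done
None
```

I handed the job in at about 43 s: the wheel ran at an estimated 1.9–2.4 rad/s for well over nine seconds, and its first stop left the handle within a few degrees of the gauge's post (the handle was hidden under the pencil, so I couldn't confirm it more closely), with the hand clear.

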